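Reverse the specimen tray in its sleeve

TASK

Two white specimen trays sit partly inside grey sleeves on the bench; one shows its orange end (to be tested), the other its blue end (tested). The specimens in the orange-showing tray are now tested: slide that tray out of its sleeve, turn it end for end while keeping it right way up, and slide it back fully home in the same sleeve so that its blue end shows, then let go. Leave the other tray where it is.

Things in the scene. Friction and masses are not known exactly. Their poses are not given: they have to be found in the camera images.
- sleeve_a: Fixed grey sleeve that shows orange at the start. Origin: underside, on the bench (z = 0; a mat 3 mm thick may lie round it); +x points into it, z up. Mouth (flared) at x = +26 mm, back stop +82; inside 53 wide, 39 high, outside 53 high, foot 84 wide. Floor 8 mm up, inside and on a 38 mm wide tongue out to x = -80 that carries the tray. Tray home: its middle at x = 0 to +2, y = 0, z = 25 mm.
- tray_a_mid (a point): Centre (half-way up) of the tray to reverse: loose white box 160 long, 46 wide, 34 mm high, about 0.2 kg, specimens fixed in it; solid to grasp across its width. At home 54 mm are in the sleeve; its middle is 26 mm in front of the mouth, free to grip from above. Its x axis points to the blue end, z up. At the start the blue end is inside, the orange end faces out.
- tray_a_blue (a point): Centre of the blue end face of that tray, 80 mm from its middle.
- tray_b_mid (a point): Centre of the other, identical tray, in an identical sleeve; it already shows its blue end. Leave it alone.

How it is judged:
By the outcome, as a careful person would: the job done as asked, in the order asked, and still so for the second after the job is handed in, with the robot touching nothing.
It also fails if it takes over 48 s, if anything falls off the work surface, if the arm or the gripper's body presses on something with over 40 N, if the wrist force passes 120 N, or if a joint passes its speed limit or range.

ROBOT

A 6-joint arm with a two-finger parallel gripper is mounted at the origin on a cart in front of the work surface, level with it; the furniture and walls round the work are solid. World frame = base frame: x ahead of the robot, y to its left, z up, the work surface at z = 0. Lengths are in mm, angles in rad, forces in N, time in s.
With the tool pointing down it reaches from about 275 to 850 mm from the base axis. Payload 5.2 kg.
Tool frame: the origin (TCP) lies midway between the tips of the shut fingers; the grasp point (between the pads) lies r.pinch_z behind it (r.pinch_z is the distance from the TCP to the grasp point, in mm); y points along the fingers, x is the direction in which the jaws open and shut, and the axes are right-handed (so a half turn about y gives the same grasp; the last joint's range is limited). The gripper opens to 85 mm and grips with 20 to 120 N. Pads are 22 mm wide; open, the fingers measure 114 mm over their backs; the gripper's body (76 mm by 85 mm) begins 54 mm behind the grasp point. The pads swing forward as they close: fully open they stand 13 mm farther back than shut.
Start: joints at [1.057, 0.259, 1.535, -0, 1.348, -0.203], TCP at [168.179, 523.661, 191.61] pointing down, gripper open.
Joint ranges: [-3.14, 3.14], [-0.91, 2.08], [0.19, 2.58], [-1.22, 4.36], [0.22, 2.71], [-3.12, 3.12]. Speed limits (rad/s): [2.57, 2.57, 3.14, 3.14, 3.14, 3.14].

INTERFACE

Orientations are given as a rotation vector (axis times angle).
In Python, from bench import r gives the robot as it stands. The module is installed in compiled form; this text tells all that it offers.
- The arm moves only by the tool drive_tool, never from a script. Its argument "series" is a list of rows, each a list of 7 numbers: the turn, a rotation vector about the tool's x, y, z in degrees, then the shift along the tool's x, y, z in m, then the closure, from 0 (fully open) to 1 (shut). A call has 1 to 8 rows; each row shifts and turns the commanded pose from where the row before left it, along the tool's axes as they then stand; what a row does not reach is not made up. A row lasts 1/8 s, in which the tool goes at most 62.5 mm and 10.7 degrees, less where a joint would pass 70% of its speed; a pose out of reach is approached as far as the arm can. A call is refused whole if a number of a shift passes 0.0625 or a number of a turn 10.7, either way. A call with a gripper value outside its range is refused whole. The fingers move at their own pace and stop on an object; the grip force is fixed at half the most. Time passes only in rows, so rows that do not move let the fingers close. It gives the time, the measured TCP pose, the force and the opening at its end, in the units of the state.
- r.sense(): the state, without advancing time (a new reading comes with each control period).
- r.grab_frame(name): name is "side" or "top" or "wrist"; returns a dict with "frame" (400x640x3 uint8, blue, green, red), "z_map" (400x640 float32, mm along the optical axis (not along the pixel's ray), 0 where there is no reading), "vfov" (degrees; the focal length in pixels is half the picture's height over the tangent of half this angle, whatever the lens; pixels are square), "cx", "cy" (the principal point, pixels), "k1" (the pictures are not rectified: a ray, as slopes to the right and down, at radius r is drawn at 1 + k1 r^2 times it, then the intrinsics apply), "R" (3x3) and "t" (3): a world point X has camera coordinates R X + t. Camera axes: x right, y down, z forward; pixel columns grow to the right and rows downward; lengths in mm; the calibration is good to about 2 mm. A picture is of the moment at which its call begins.
- r.sign_off(): hands the job in, once; it reports no verdict.
The state is a dict: "clock": time; "joints": joint angles; "qd": joint speeds; "effort": joint torques, N m; "tcp_pos": TCP position; "orientation": TCP orientation; "contact_force": force on the tool from outside, world axes, zero at the start; "moment": the same for the moment, N m; "grip_width": finger opening in mm.
Only numpy, scipy, OpenCV 4.12 (cv2) and the standard library are available. Lean on these libraries where they do the work, as an engineer would, in place of code of your own. Each camera call takes 0.05 s, during which the arm holds its last target.

## Working session

There is one attempt and no reset: what is moved stays moved. The work goes in short steps, Python scripts to look and compute and a tool call to move; the robot and the scene stay as the last step left them, time stands still between calls to the robot, and variables do not carry over. Pictures are saved under pics/ and viewed, and the job is handed in when it is done.

Besides the shell and the picture viewer there is one more tool, called after ">>>" by a JSON object that holds its "op" and its "data", one argument or row to a line. drive_tool: Moves the arm, as the interface text tells. Its arguments: {"type":"object","properties":{"series":{"type":"array"}},"required":["series"]}

```bash
mkdir -p pics; cat > h.py <<'E'
import numpy as np, cv2
from bench import r
from scipy.spatial.transform import Rotation as Ro
def shot(n,fn):
    g=r.grab_frame(n); cv2.imwrite('pics/'+fn,g['frame']); return g
def cloud(g):
    H,W=g['z_map'].shape; f=H/2/np.tan(np.radians(g['vfov'])/2)
    K=np.array([[f,0,g['cx']],[0,f,g['cy']],[0,0,1.]])
    u,v=np.meshgrid(np.arange(W),np.arange(H))
    p=cv2.undistortPoints(np.stack([u,v],-1).reshape(-1,1,2).astype(np.float64),K,np.array([g['k1'],0,0,0,0.])).reshape(H,W,2)
    z=g['z_map'].astype(float); c=np.dstack([p[...,0]*z,p[...,1]*z,z])
    X=(c-np.array(g['t']))@np.array(g['R']); X[z==0]=np.nan
    return X
E
python3 - <<'E'
from h import *
s=r.sense(); print({k:np.round(v,3) for k,v in s.items()}, r.pinch_z)
for n in('side','top','wrist'):
    g=shot(n,n+'0.png'); np.savez('pics/'+n+'0.npz',**g); print(n,g['vfov'],g['k1'],-np.array(g['R']).T@g['t'])
E
```

```text
{'clock': np.float64(0.0), 'joints': array([ 1.057,  0.259,  1.536,  0.   ,  1.348, -0.203]), 'qd': array([-0.   ,  0.001, -0.   ,  0.   , -0.002,  0.   ]), 'effort': array([-3.0000e-03, -4.4603e+01, -2.9057e+01, -1.0000e-03,  1.2000e-02,
       -0.0000e+00]), 'tcp_pos': array([167.868, 523.14 , 190.779]), 'orientation': array([-1.341, -0.976,  0.979]), 'contact_force': array([ 0.394,  0.358, -1.098]), 'moment': array([ 0.019, -0.012,  0.007]), 'grip_width': np.float64(85.408)} 18.700000000000003
side 48.034060428736666 -0.0400504087973136 [  86.61376216  -44.10151794 1004.90041771]
top 45.66877093091486 -0.006837558247560009 [432.43362651  -1.22316375 918.31818845]
wrist 62.80955280772904 -0.04792594899465532 [ 94.24075583 547.80137894 373.58375406]
```

View pics/top0.png

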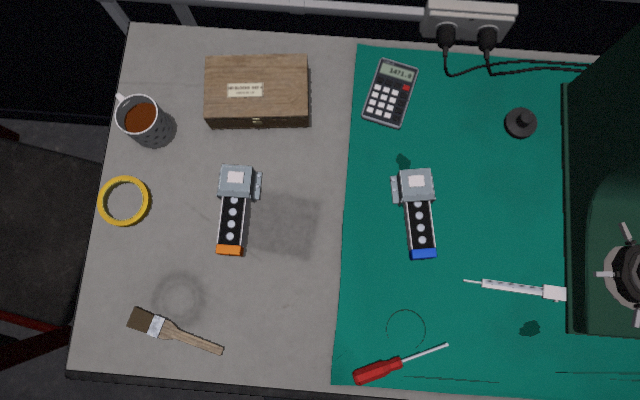

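View pics/side0.png

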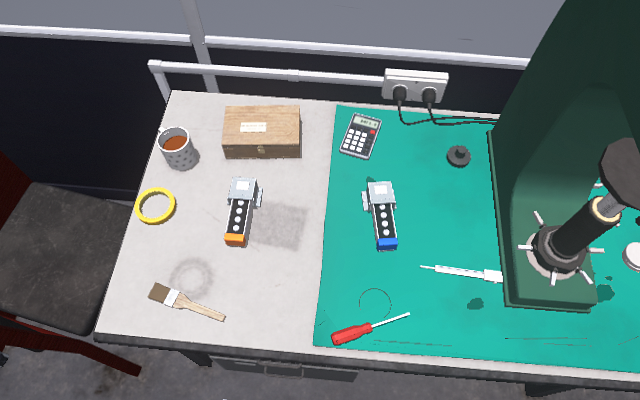

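```bash
python3 - <<'E'
from h import *
print(Ro.from_rotvec(r.sense()['orientation']).as_matrix().round(3))
E
```

```text
[[ 0.306 -0.001 -0.952]
 [ 0.952 -0.001  0.306]
 [-0.001 -1.     0.   ]]
```

The top view shows the orange-showing tray at about (229,250), with its sleeve at (236,180). The blue-showing tray is at about (423,253). Next I'll measure them.

```bash
python3 - <<'E'
from h import *
for n in('top','side'):
    g=dict(np.load(f'pics/{n}0.npz')); X=cloud(g); f=g['frame'].astype(int)
    b,gg,rr=f[...,0],f[...,1],f[...,2]
    z=X[...,2]
    m=(rr>180)&(gg>80)&(gg<170)&(b<70)&(z>15)&(z<60)
    o=X[m]; print(n,'orange',m.sum(),np.nanmedian(o,0).round(1),np.nanmin(o,0).round(1),np.nanmax(o,0).round(1))
    c=np.nanmedian(o,0)
    near=np.abs(X[...,1]-c[1])<70
    near&=(X[...,0]>c[0]-30)&(X[...,0]<c[0]+280)
    for lo,hi in((33,41.5),(46,60)):
        # tray top z=42 ; sleeve top 53
        lo,hi=(36,47) if lo==33 else (48,60)
        mm=near&(z>lo)&(z<hi); P=X[mm]
        rect=cv2.minAreaRect(P[:,:2].astype(np.float32)); print(lo,mm.sum(),np.median(P[:,2]).round(1),rect); print(cv2.boxPoints(rect).round(1).tolist())
    mm=near&(z<5); print('bench',np.median(z[mm]))
    px=[(236,180),(229,230),(258,185)] if n=='top' else [(242,190),(238,220)]
    for u,v in px: print(u,v,X[v,u].round(1))
E
```

```text
top orange 693 [550.9 383.6  19. ] [488.6 167.9  15. ] [623.7 458.7  46.9]
36 105 41.2 ((713.5681762695312, 360.7780456542969), (31.55873680114746, 78.02447509765625), 52.37982177734375)
[[673.0, 372.1000061035156], [734.7999877929688, 324.5], [754.0999755859375, 349.5], [692.2999877929688, 397.1000061035156]]
48 906 54.5 ((727.5491943359375, 378.602294921875), (77.54820251464844, 77.70735931396484), 7.701031684875488)
[[683.9000244140625, 411.8999938964844], [694.2999877929688, 334.8999938964844], [771.2000122070312, 345.29998779296875], [760.7999877929688, 422.29998779296875]]
bench -0.4421258781211411
236 180 [625.8 188.2  49.9]
229 230 [532.3 192.5  36.4]
258 185 [628.6 152.9   8.1]
side orange 18 [488.7 195.   38.3] [485.7 166.8  15.5] [568.3 365.8  42.8]
36 588 40.5 ((617.6564331054688, 180.09600830078125), (264.61407470703125, 135.16729736328125), 6.158987998962402)
[[478.8999938964844, 233.10000610351562], [493.3999938964844, 98.69999694824219], [756.5, 127.0999984741211], [741.9000244140625, 261.5]]
48 552 50.7 ((679.54296875, 204.38084411621094), (135.59385681152344, 172.81922912597656), 81.87543487548828)
[[584.4000244140625, 149.5], [755.5, 125.0999984741211], [774.7000122070312, 259.29998779296875], [603.5999755859375, 283.70001220703125]]
bench -1.4259312241420867
242 190 [618.8 189.4  47.4]
238 220 [539.6 186.3  41.2]
```

```bash
python3 - <<'E'
import cv2
a=cv2.imread('pics/top0.png')[120:280,160:320]; cv2.imwrite('pics/c0.png',cv2.resize(a,None,fx=3.7,fy=3.7,interpolation=cv2.INTER_CUBIC))
E
```

```text
(no output)
```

View pics/c0.png

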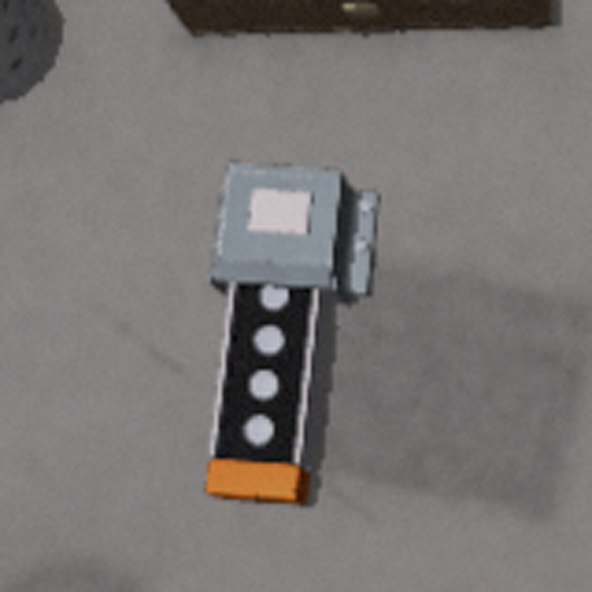

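View pics/wrist0.png

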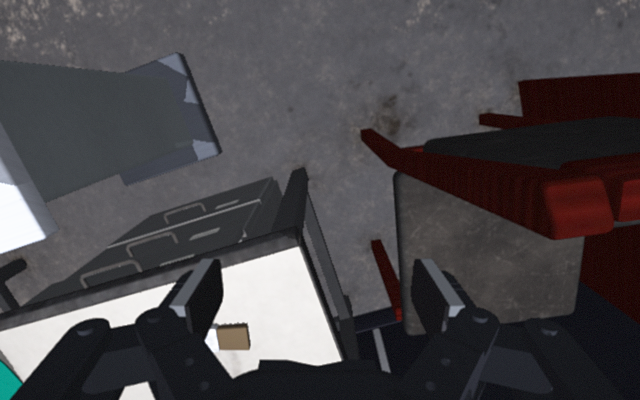

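```bash
cat >> h.py <<'E'
def onplane(g,uv,z0):
    H=400; f=H/2/np.tan(np.radians(g['vfov'])/2)
    K=np.array([[f,0,g['cx']],[0,f,g['cy']],[0,0,1.]])
    p=cv2.undistortPoints(np.array(uv,float).reshape(-1,1,2),K,np.array([g['k1'],0,0,0,0.])).reshape(-1,2)
    d=np.c_[p,np.ones(len(p))]@np.array(g['R']); c=-np.array(g['R']).T@np.array(g['t'])
    return c+d*((z0-c[2])/d[:,2])[:,None]
E
python3 - <<'E'
from h import *
g=dict(np.load('pics/top0.npz'))
c=lambda L:[(160+u/3.7-.4,120+v/3.7-.4) for u,v in L]
T=onplane(g,c([(232,284),(213,460),(320,290),(302,463),(208,460),(307,464),(208,494),(300,503)]),42); print(T.round(1))
S=onplane(g,c([(232,163),(342,172),(212,285),(335,290),(248,188),(310,192),(304,234),(247,230)]),53);print(S.round(1))
a=T[0]-T[1];b=T[2]-T[3]; print(np.degrees(np.arctan2(a[1],a[0])),np.degrees(np.arctan2(b[1],b[0])))
X=cloud(g);f=g['frame'].astype(int);b,gg,rr=f[...,0],f[...,1],f[...,2]
m=(rr>130)&(gg<rr*.75)&(b<rr*.3); m[:200]=0;m[300:]=0;m[:,:200]=0;m[:,260:]=0
P=X[m]; print(m.sum(),np.percentile(P,[2,50,98],axis=0).round(1)); top=P[P[:,2]>38]; print(len(top),cv2.minAreaRect(top[:,:2].astype(np.float32)))
# depth strips along tray
for v in range(165,258,4): 
    print(v,[tuple(X[v,u].round(0)) for u in (222,232,240)])
E
```

```text
[[594.  211.8  42. ]
 [504.2 209.9  42. ]
 [594.5 166.7  42. ]
 [506.4 165.4  42. ]
 [504.  212.4  42. ]
 [506.1 162.9  42. ]
 [487.3 210.2  42. ]
 [486.6 164.1  42. ]]
[[654.5 217.2  53. ]
 [654.3 160.6  53. ]
 [590.6 219.1  53. ]
 [593.1 157.1  53. ]
 [642.1 207.4  53. ]
 [642.6 175.6  53. ]
 [620.5 176.1  53. ]
 [620.3 205.1  53. ]]
1.2306935546141862 0.8521949835278273
211 [[488.3 167.7  38.4]
 [497.1 190.1  41.7]
 [504.9 210.9  45. ]]
209 ((496.6759033203125, 188.96278381347656), (17.036672592163086, 45.60808181762695), 0.7575443387031555)
165 [(np.float64(652.0), np.float64(218.0), np.float64(51.0)), (np.float64(654.0), np.float64(199.0), np.float64(52.0)), (np.float64(656.0), np.float64(184.0), np.float64(48.0))]
169 [(np.float64(645.0), np.float64(217.0), np.float64(50.0)), (np.float64(646.0), np.float64(198.0), np.float64(52.0)), (np.float64(647.0), np.float64(183.0), np.float64(53.0))]
173 [(np.float64(638.0), np.float64(217.0), np.float64(47.0)), (np.float64(639.0), np.float64(198.0), np.float64(49.0)), (np.float64(640.0), np.float64(182.0), np.float64(51.0))]
177 [(np.flo
[... 3045 characters left out ...]
64(503.0), np.float64(201.0), np.float64(41.0)), (np.float64(505.0), np.float64(182.0), np.float64(41.0)), (np.float64(506.0), np.float64(168.0), np.float64(40.0))]
249 [(np.float64(496.0), np.float64(200.0), np.float64(43.0)), (np.float64(497.0), np.float64(181.0), np.float64(43.0)), (np.float64(498.0), np.float64(166.0), np.float64(45.0))]
253 [(np.float64(488.0), np.float64(199.0), np.float64(42.0)), (np.float64(490.0), np.float64(180.0), np.float64(43.0)), (np.float64(491.0), np.float64(166.0), np.float64(40.0))]
257 [(np.float64(483.0), np.float64(207.0), np.float64(1.0)), (np.float64(485.0), np.float64(189.0), np.float64(-2.0)), (np.float64(486.0), np.float64(173.0), np.float64(-2.0))]
```

>>> {"op": "drive_tool", "data": {
  "series": [
    [0, 0, 0, -0.0164, 0, -0.04, 0],
    [0, 0, 0, -0.0164, 0, -0.04, 0],
    [0, 0, 0, -0.0164, 0, -0.04, 0],
    [0, 0, 0, -0.0164, 0, -0.04, 0],
    [0, 0, 0, -0.0164, 0, -0.04, 0],
    [0, 0, 0, -0.0164, 0, -0.04, 0],
    [0, 0, 0, -0.0164, 0, -0.04, 0],
    [0, 0, 0, -0.0164, 0, -0.04, 0]
  ]
}}

```text
clock: 1.15
tcp_pos: [433.5, 299.8, 191.4]
orientation: [-1.34, -0.977, 0.977]
contact_force: [0.1, 0.3, -0.4]
grip_width: 85.2
```

```bash
cat > to.py <<'E'
import sys
from h import *
def st(): 
    s=r.sense(); R=Ro.from_rotvec(s['orientation']).as_matrix(); p=s['tcp_pos']
    print('t',round(float(s['clock']),2),'tcp',np.round(p,1),'yaw',np.degrees(np.arctan2(R[1,0],R[0,0])).round(2),'ydir',R[:,1].round(4),'F',np.round(s['contact_force'],1),'w',round(float(s['grip_width']),1),'j',np.round(s['joints'],2))
    return p,R
if __name__=='__main__':
    p,R=st(); a=list(map(float,sys.argv[1:]))
    if a: print('tool shift mm',(R.T@(np.array(a[:3])-p)).round(1))
E
python3 to.py 567 188.5 140
```

```text
t 1.15 tcp [433.5 299.8 191.4] yaw 72.19 ydir [-4.e-04 -1.e-04 -1.e+00] F [ 0.1  0.3 -0.4] w 85.2 j [ 0.39  0.22  1.59  0.    1.34 -0.87]
tool shift mm [ -65.1   51.3 -161.1]
```

>>> {"op": "drive_tool", "data": {
  "series": [
    [0, 0, 0, -0.0163, 0.013, -0.0403, 0],
    [0, 0, 0, -0.0163, 0.013, -0.0403, 0],
    [0, 0, 0, -0.0163, 0.013, -0.0403, 0],
    [0, 0, 0, -0.0163, 0.013, -0.0403, 0],
    [0, -9.4, 0, 0, 0, 0, 0],
    [0, -9.4, 0, 0, 0, 0, 0],
    [0, 0, 0, 0, 0, 0, 0]
  ]
}}

```text
clock: 2.02
tcp_pos: [566.1, 189.3, 139.1]
orientation: [-1.201, -1.22, 1.221]
contact_force: [0.3, -0.7, 0.3]
grip_width: 85.5
```

```bash
python3 to.py 567 188.5 5; python3 - <<'E'
from h import *
g=shot('wrist','wrist1.png'); np.savez('pics/wrist1.npz',**g)
E
```

```text
t 2.02 tcp [566.1 189.3 139.1] yaw 90.89 ydir [-1.e-03 -1.e-04 -1.e+00] F [ 0.3 -0.7  0.3] w 85.5 j [ 0.14  0.38  1.49  0.    1.27 -1.45]
tool shift mm [ -0.8 134.1  -1. ]
```

View pics/wrist1.png

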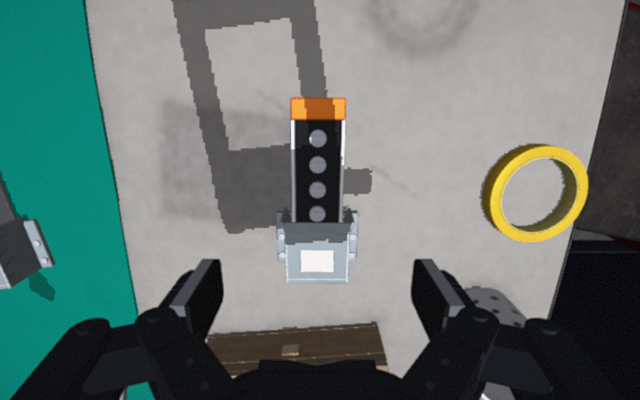

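```bash
python3 - <<'E'
from h import *
g=dict(np.load('pics/wrist1.npz')); X=cloud(g)
a=g['frame'][80:290,230:420]; cv2.imwrite('pics/c1.png',cv2.resize(a,None,fx=2.8,fy=2.8,interpolation=cv2.INTER_CUBIC))
for u,v in((358,181),(317,108),(317,260),(292,108),(344,108)): print(u,v,X[v,u].round(1))
T=onplane(g,[(291,98),(346,98),(293,125),(344,125),(290,220),(343,220)],42); print(T.round(1))
print(onplane(g,[(287,282),(348,282),(302,249),(333,249),(302,272),(333,272)],53).round(1))
E
```

```text
358 181 [ 5.697e+02  2.319e+02 -2.000e-01]
317 108 [497.5 189.2  41.8]
317 260 [632.5 191.3  50.7]
292 108 [497.7 168.6  42.9]
344 108 [497.1 211.5  42.3]
[[489.8 167.8  42. ]
 [489.1 212.9  42. ]
 [511.6 169.3  42. ]
 [510.9 212.1  42. ]
 [596.7 166.1  42. ]
 [596.  214.5  42. ]]
[[654.8 163.5  53. ]
 [653.9 220.7  53. ]
 [620.4 177.5  53. ]
 [619.9 205.6  53. ]
 [643.9 177.5  53. ]
 [643.5 206.3  53. ]]
```

View pics/c1.png

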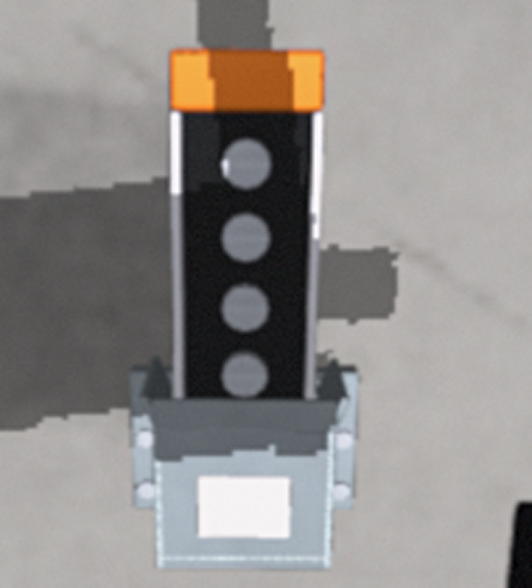

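>>> {"op": "drive_tool", "data": {
  "series": [
    [0, 0, 0, 0.0007, 0.03, -0.0019, 0],
    [0, 0, 0, 0, 0.03, 0, 0],
    [0, 0, 0, 0, 0.03, 0, 0],
    [0, 0, 0, 0, 0.025, 0, 0],
    [0, 0, 0, 0, 0.018, 0, 0],
    [0, 0, 0, 0, 0, 0, 0]
  ]
}}

```text
clock: 2.82
tcp_pos: [567.0, 190.2, 5.3]
orientation: [-1.2, -1.219, 1.223]
contact_force: [-0.3, -0.8, 0.2]
grip_width: 85.4
```

```bash
python3 to.py 568 190 5; python3 - <<'E'
from h import *
g=shot('wrist','wrist2.png'); np.savez('pics/wrist2.npz',**g)
g=shot('side','side2.png')
E
```

```text
t 2.83 tcp [567.  190.2   5.3] yaw 90.93 ydir [-2.8e-03 -4.0e-04 -1.0e+00] F [-0.3 -0.8  0.2] w 85.4 j [ 0.14  0.52  1.63 -0.    0.99 -1.45]
tool shift mm [-0.2  0.3 -1. ]
```

View pics/wrist2.png

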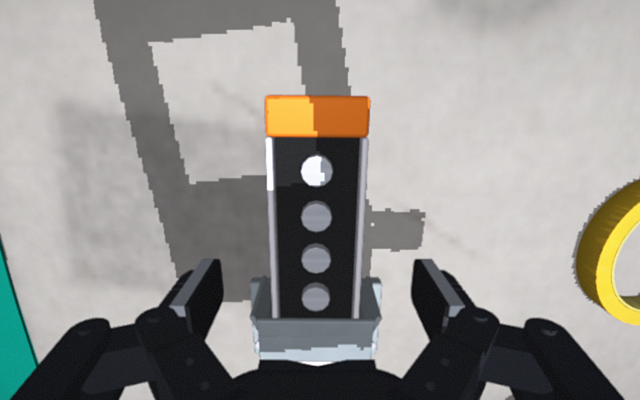

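The open fingers straddle the tray (rails at columns 268 and 365, pads at 222 and 413), in front of the sleeve mouth. Closing now.

>>> {"op": "drive_tool", "data": {
  "series": [
    [0, 0, 0, 0, 0, 0, 1],
    [0, 0, 0, 0, 0, 0, 1],
    [0, 0, 0, 0, 0, 0, 1],
    [0, 0, 0, 0, 0, 0, 1],
    [0, 0, 0, 0, 0, 0, 1],
    [0, 0, 0, 0, 0, 0, 1]
  ]
}}

```text
clock: 3.68
tcp_pos: [568.1, 190.2, 6.6]
orientation: [-1.201, -1.222, 1.222]
contact_force: [-0.0, 0.2, -0.0]
grip_width: 0.1
```

```bash
python3 to.py; python3 - <<'E'
from h import *
g=shot('wrist','wrist3.png'); np.savez('pics/wrist3.npz',**g)
print(onplane(g,[(270,97),(368,97)],42).round(1))
E
```

```text
t 3.67 tcp [568.1 190.2   6.6] yaw 90.99 ydir [-1.e-04 -0.e+00 -1.e+00] F [-0.   0.2 -0. ] w 0.1 j [ 0.14  0.52  1.63 -0.    0.99 -1.45]
[[491.  169.5  42. ]
 [490.3 211.8  42. ]]
```

View pics/wrist3.png

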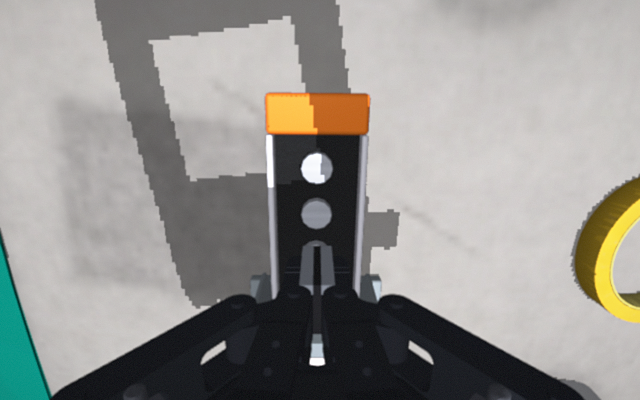

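```bash
python3 - <<'E'
from h import *
g=dict(np.load('pics/wrist3.npz')); X=cloud(g)
for u,v in((317,112),(305,245),(328,245),(305,260),(330,260),(300,300),(335,300),(292,315),(317,355),(360,340)): print(u,v,X[v,u].round(1))
print('cam',(-np.array(g['R']).T@g['t']).round(1))
for n in('side','top'):
    g=shot(n,n+'3.png'); np.savez(f'pics/{n}3.npz',**g)
a=cv2.imread('pics/side3.png')[120:270,160:360]; cv2.imwrite('pics/c3.png',cv2.resize(a,None,fx=3.9,fy=3.9,interpolation=cv2.INTER_CUBIC))
E
```

```text
317 112 [497.1 189.9  41.8]
305 245 [563.4 184.9  36.3]
328 245 [564.3 196.8  34. ]
305 260 [556.9 185.8  64.6]
330 260 [556.4 196.4  65.3]
300 300 [556.2 185.1  94.5]
335 300 [555.9 196.9  94.6]
292 315 [555.3 183.1 103.7]
317 355 [621.1 192.   50. ]
360 340 [550.5 201.9 120. ]
cam [490.6 189.7 189.3]
```

View pics/c3.png

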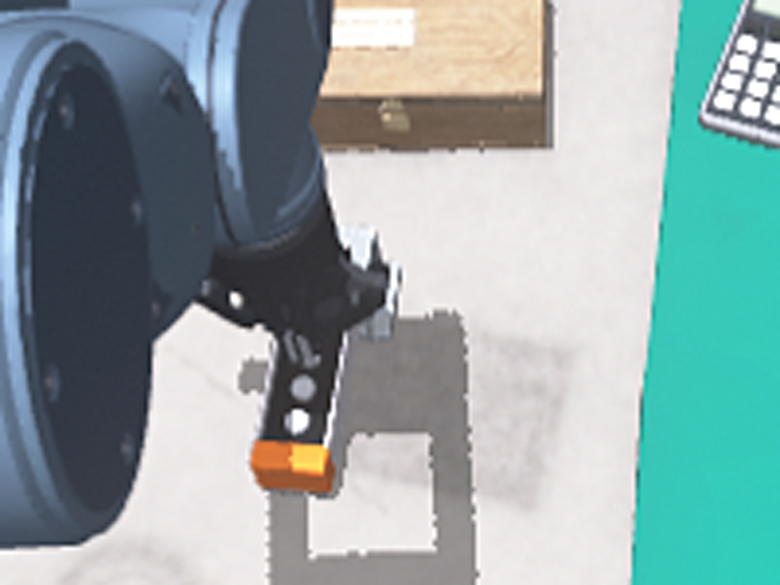

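View pics/top3.png

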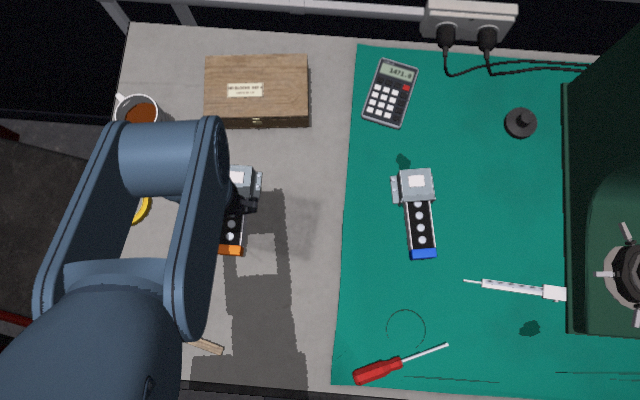

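```bash
python3 - <<'E'
from h import *
for n in('wrist1','wrist2','wrist3'):
    g=dict(np.load(f'pics/{n}.npz')); X=cloud(g); f=g['frame']
    print(n,(-np.array(g['R']).T@g['t']).round(1),np.array(g['R']).round(3).tolist())
    cols=(312,321) if n=='wrist3' else (215,195,418,440)
    for u in cols: print(u,[(v,*X[v,u].round(0)) for v in range(232,330,6)])
g=dict(np.load('pics/side3.npz')); X=cloud(g); f=g['frame']
for v in range(180,226,3): print(v,[tuple(X[v,u].round(0)) for u in (234,236,238,240,242)])
E
python3 - <<'E'
import cv2
a=cv2.imread('pics/wrist3.png')[220:400,220:420]; cv2.imwrite('pics/c4.png',cv2.resize(a,None,fx=3.3,fy=3.3,interpolation=cv2.INTER_CUBIC))
E
```

```text
wrist1 [488.8 188.9 321.9] [[-0.015, 1.0, -0.0], [0.954, 0.014, 0.3], [0.3, 0.004, -0.954]]
215 [(232, np.float64(628.0), np.float64(82.0), np.float64(-1.0)), (238, np.float64(635.0), np.float64(82.0), np.float64(0.0)), (244, np.float64(642.0), np.float64(81.0), np.float64(-1.0)), (250, np.float64(649.0), np.float64(81.0), np.float64(0.0)), (256, np.float64(657.0), np.float64(79.0), np.float64(-1.0)), (262, np.float64(556.0), np.float64(147.0), np.float64(199.0)), (268, np.float64(558.0), np.float64(147.0), np.float64(200.0)), (274, np.float64(561.0), np.float64(147.0), np.float64(200.0)), (280, np.float64(563.0), np.float64(147.0), np.float64(202.0)), (286, np.float64(565.0), np.float64(147.0), np.float64(202.0)), (292, np.float64(568.0), np.float64(147.0), np.float64(203.0)), (298, np.float64(569.0), np.float64(148.0), np.float64(205.0)), (304, np.float64(572.0), np.float64(147.0), np.float64(205.0)), (310, np.float64(575.0), np.float64(147.0), np.float64(205.0)), (316, np.float64(576.0), np.float64(148.0), np.float64(207.0)), (322, np.float64(743.0), np.float64(72.0), np.float64(0
[... 13997 characters left out ...]
loat64(545.0), np.float64(183.0), np.float64(36.0)), (np.float64(547.0), np.float64(179.0), np.float64(33.0))]
222 [(np.float64(537.0), np.float64(197.0), np.float64(33.0)), (np.float64(537.0), np.float64(191.0), np.float64(36.0)), (np.float64(538.0), np.float64(187.0), np.float64(32.0)), (np.float64(539.0), np.float64(183.0), np.float64(33.0)), (np.float64(539.0), np.float64(178.0), np.float64(33.0))]
225 [(np.float64(527.0), np.float64(194.0), np.float64(38.0)), (np.float64(528.0), np.float64(190.0), np.float64(37.0)), (np.float64(530.0), np.float64(186.0), np.float64(33.0)), (np.float64(530.0), np.float64(181.0), np.float64(34.0)), (np.float64(531.0), np.float64(176.0), np.float64(33.0))]
```

View pics/c4.png

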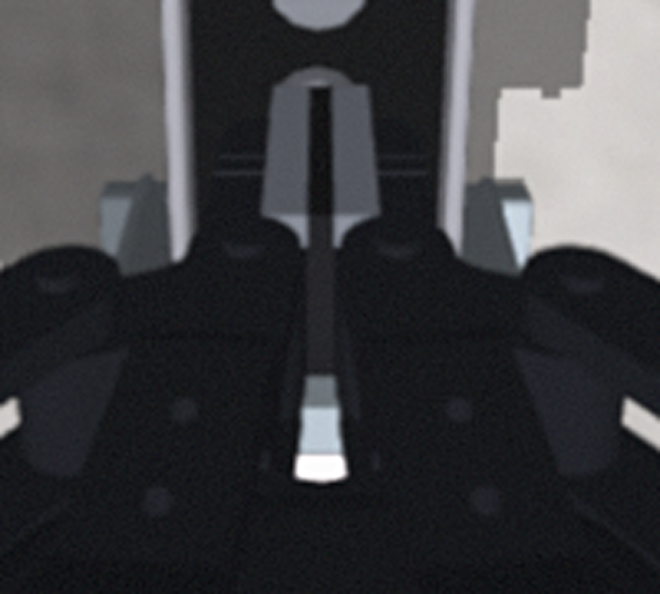

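The fingers shut above the tray. Two cameras, the wrist and the side, put the shut tips at z≈50 and the open tips at z≈65, while the reported TCP z is 6. So the real tips sit about 46 mm higher than the TCP reading, though x and y agree. The tray hasn't moved and no force registered. I'll open, go lower in stages, and check with the camera.

>>> {"op": "drive_tool", "data": {
  "series": [
    [0, 0, 0, 0, 0, 0, 0],
    [0, 0, 0, 0, 0, 0, 0],
    [0, 0, 0, 0, 0, 0, 0],
    [0, 0, 0, 0, 0, 0, 0],
    [0, 0, 0, 0, 0, 0, 0],
    [0, 0, 0, 0, 0.01, 0, 0],
    [0, 0, 0, 0, 0.01, 0, 0],
    [0, 0, 0, 0, 0, 0, 0]
  ]
}}

```text
clock: 4.82
tcp_pos: [566.9, 190.1, -14.9]
orientation: [-1.199, -1.22, 1.224]
contact_force: [-0.5, 1.1, 0.3]
grip_width: 85.4
```

```bash
python3 to.py 568 190 -37; python3 - <<'E'
from h import *
g=shot('wrist','wrist4.png'); X=cloud(g)
for u in (195,215,418,440): print(u,[(v,*X[v,u].round(0).astype(int)) for v in range(256,320,12)])
E
```

```text
t 4.83 tcp [566.9 190.1 -14.9] yaw 90.99 ydir [-2.9e-03 -4.0e-04 -1.0e+00] F [-0.5  1.1  0.3] w 85.4 j [ 0.14  0.55  1.65  0.    0.95 -1.45]
tool shift mm [-0.1 22.  -1.2]
195 [(256, np.int64(577), np.int64(121), np.int64(0)), (268, np.int64(556), np.int64(141), np.int64(51)), (280, np.int64(556), np.int64(145), np.int64(60)), (292, np.int64(556), np.int64(147), np.int64(68)), (304, np.int64(560), np.int64(148), np.int64(70)), (316, np.int64(563), np.int64(148), np.int64(73))]
215 [(256, np.int64(578), np.int64(133), np.int64(-1)), (268, np.int64(558), np.int64(148), np.int64(47)), (280, np.int64(564), np.int64(148), np.int64(47)), (292, np.int64(569), np.int64(148), np.int64(48)), (304, np.int64(573), np.int64(148), np.int64(51)), (316, np.int64(578), np.int64(148), np.int64(52))]
418 [(256, np.int64(575), np.int64(249), np.int64(0)), (268, np.int64(558), np.int64(234), np.int64(45)), (280, np.int64(562), np.int64(233), np.int64(48)), (292, np.int64(567), np.int64(233), np.int64(49)), (304, np.int64(571), np.int64(233), np.int64(52)), (316, np.int64(577), np.int64(234), np.int64(53))]
440 [(256, np.int64(575), np.int64(262), np.int64(0)), (268, np.int64(583), np.int64(263), np.int64(0)), (280, np.int64(554), np.int64(237), np.int64(61)), (292, np.int64(556), np.int64(235), np.int64(67)), (304, np.int64(557), np.int64(234), np.int64(71)), (316, np.int64(562), np.int64(234), np.int64(72))]
```

View pics/wrist4.png

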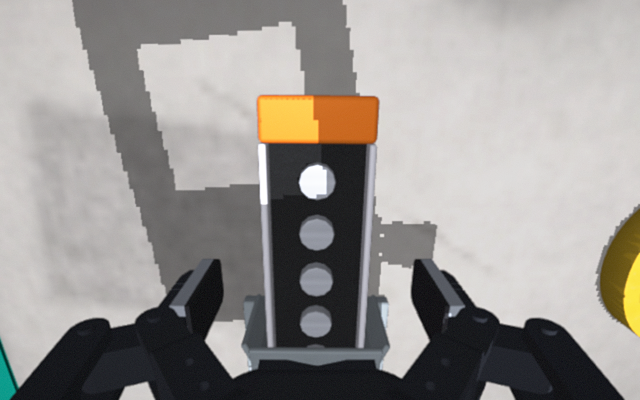

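>>> {"op": "drive_tool", "data": {
  "series": [
    [0, 0, 0, 0, 0.008, 0, 0],
    [0, 0, 0, 0, 0.008, 0, 0],
    [0, 0, 0, 0, 0.006, -0.001, 0],
    [0, 0, 0, 0, 0, 0, 0],
    [0, 0, 0, 0, 0, 0, 0.3],
    [0, 0, 0, 0, 0, 0, 0.5],
    [0, 0, 0, 0, 0, 0, 1],
    [0, 0, 0, 0, 0, 0, 1]
  ]
}}

```text
clock: 5.88
tcp_pos: [569.7, 190.3, -34.9]
orientation: [-1.202, -1.223, 1.221]
contact_force: [0.2, 0.4, 2.5]
grip_width: 45.5
```

```bash
python3 to.py; python3 - <<'E'
from h import *
g=shot('wrist','wrist5.png'); np.savez('pics/wrist5.npz',**g)
E
```

```text
t 5.88 tcp [569.7 190.3 -34.9] yaw 90.99 ydir [ 1.1e-03  2.0e-04 -1.0e+00] F [0.2 0.4 2.5] w 45.5 j [ 0.14  0.58  1.66 -0.    0.9  -1.45]
```

View pics/wrist5.png

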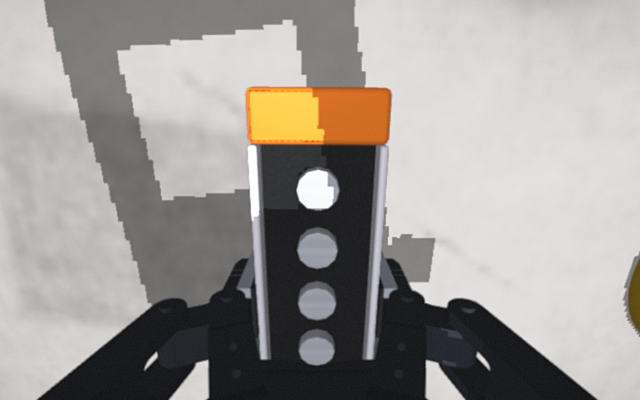

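>>> {"op": "drive_tool", "data": {
  "series": [
    [0, 0, 0, 0, -0.0015, 0, 1],
    [0, 0, 0, 0, 0, 0.006, 1],
    [0, 0, 0, 0, 0, 0.008, 1],
    [0, 0, 0, 0, 0, 0.01, 1],
    [0, 0, 0, 0, 0, 0.01, 1]
  ]
}}

```text
clock: 6.55
tcp_pos: [534.0, 189.7, -34.0]
orientation: [-1.201, -1.222, 1.222]
contact_force: [-0.6, -0.3, -1.0]
grip_width: 45.3
```

```bash
python3 to.py; python3 - <<'E'
from h import *
g=shot('wrist','wrist6.png'); np.savez('pics/wrist6.npz',**g)
print(onplane(g,[(249,89),(389,89)],43.5).round(1))
E
```

```text
t 6.55 tcp [534.  189.7 -34. ] yaw 91.0 ydir [-6.e-04 -1.e-04 -1.e+00] F [-0.6 -0.3 -1. ] w 45.3 j [ 0.14  0.53  1.75  0.    0.86 -1.44]
[[454.6 168.3  43.5]
 [453.8 211.2  43.5]]
```

View pics/wrist6.png

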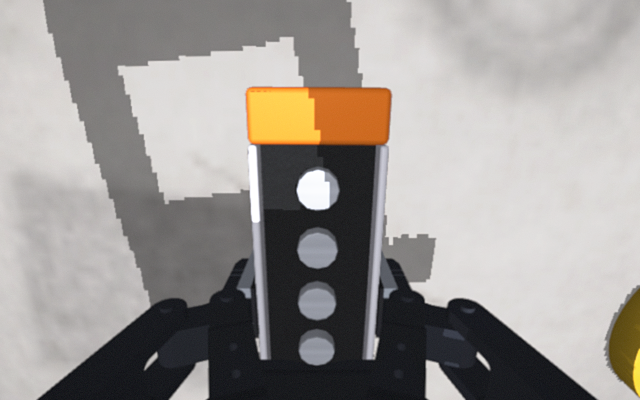

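>>> {"op": "drive_tool", "data": {
  "series": [
    [0, 0, 0, 0, 0, 0.014, 1],
    [0, 0, 0, 0, 0, 0.014, 1],
    [0, 0, 0, 0, 0, 0.014, 1],
    [0, 0, 0, 0, 0, 0.014, 1],
    [0, 0, 0, 0, -0.02, 0.01, 1],
    [0, 0, 0, 0, -0.02, 0.01, 1],
    [0, 0, 0, 0, -0.02, 0, 1],
    [0, 0, 0, 0, 0, 0, 1]
  ]
}}

```text
clock: 7.6
tcp_pos: [460.1, 188.7, 27.5]
orientation: [-1.203, -1.225, 1.22]
contact_force: [0.2, 0.5, -2.0]
grip_width: 45.4
```

```bash
python3 to.py
```

```text
t 7.6 tcp [460.1 188.7  27.5] yaw 91.0 ydir [ 3.7e-03  6.0e-04 -1.0e+00] F [ 0.2  0.5 -2. ] w 45.4 j [ 0.16  0.34  1.87  0.    0.92 -1.42]
```

>>> {"op": "drive_tool", "data": {
  "series": [
    [0, 10, 0, 0, 0, 0, 1],
    [0, 10, 0, 0, 0, 0, 1],
    [0, 10, 0, 0, 0, 0, 1],
    [0, 10, 0, 0, 0, 0, 1],
    [0, 10, 0, 0, 0, 0, 1],
    [0, 10, 0, 0, 0, 0, 1],
    [0, 10, 0, 0, 0, 0, 1],
    [0, 10, 0, 0, 0, 0, 1]
  ]
}}

```text
clock: 8.6
tcp_pos: [458.3, 188.2, 24.9]
orientation: [-1.566, -0.145, 0.147]
contact_force: [-0.1, 0.8, -2.0]
grip_width: 45.5
```

>>> {"op": "drive_tool", "data": {
  "series": [
    [0, 10, 0, 0, 0, 0, 1],
    [0, 10, 0, 0, 0, 0, 1],
    [0, 10, 0, 0, 0, 0, 1],
    [0, 10, 0, 0, 0, 0, 1],
    [0, 10, 0, 0, 0, 0, 1],
    [0, 10, 0, 0, 0, 0, 1],
    [0, 10, 0, 0, 0, 0, 1],
    [0, 10, 0, 0, 0, 0, 1]
  ]
}}

```text
clock: 9.6
tcp_pos: [458.4, 188.2, 25.0]
orientation: [-1.36, 0.941, -0.939]
contact_force: [0.8, -0.0, -1.2]
grip_width: 45.2
```

>>> {"op": "drive_tool", "data": {
  "series": [
    [0, 10, 0, 0, 0, 0, 1],
    [0, 10, 0, 0, 0, 0, 1],
    [0, 0, 0, 0, 0, 0, 1],
    [0, 0, 0, 0, 0, 0, 1]
  ]
}}

```text
clock: 10.1
tcp_pos: [458.8, 188.3, 25.6]
orientation: [-1.22, 1.195, -1.194]
contact_force: [0.1, 0.9, -2.1]
grip_width: 45.3
```

```bash
python3 to.py 460 188.8 -30; python3 - <<'E'
from h import *
g=shot('wrist','wrist7.png'); np.savez('pics/wrist7.npz',**g)
E
```

```text
t 10.1 tcp [458.8 188.3  25.6] yaw -88.82 ydir [-8.e-04 -1.e-04 -1.e+00] F [ 0.1  0.9 -2.1] w 45.3 j [ 0.16  0.34  1.87 -0.    0.92  1.71]
tool shift mm [-0.5 55.6  1.3]
```

View pics/wrist7.png

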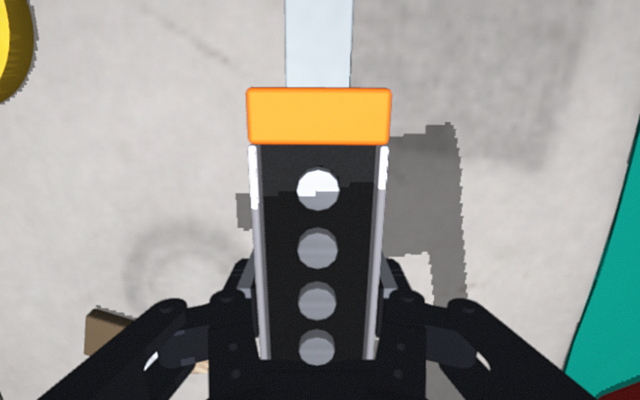

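```bash
python3 - <<'E'
from h import *
g=dict(np.load('pics/wrist7.npz'))
gr=g['frame'].astype(int); 
for v in (5,40,80): print(v, np.round(np.abs(np.diff(gr[v,270:370].sum(1))).argsort()[-4:]+270))
T=onplane(g,[(285.5,5),(352.5,5),(286,80),(350.5,80)],8); print(T.round(1))
X=cloud(g); print(X[20,318].round(1),X[110,260].round(1),X[110,380].round(1))
print(onplane(g,[(249,89),(389,89)],25.6+79).round(1))
E
```

```text
5 [352 284 285 351]
40 [352 351 285 350]
80 [285 286 350 348]
[[583.5 208.7   8. ]
 [584.2 172.    8. ]
 [544.2 208.6   8. ]
 [544.9 171.3   8. ]]
[576.1 190.7   8.6] [531.1 208.2 103.3] [531.9 171.  103.6]
[[537.3 211.1 104.6]
 [538.2 168.9 104.6]]
```

>>> {"op": "drive_tool", "data": {
  "series": [
    [0, 0.2, 0, -0.0006, 0.02, 0, 1],
    [0, 0, 0, 0, 0.02, 0, 1],
    [0, 0, 0, 0, 0.012, 0, 1],
    [0, 0, 0, 0, 0.006, 0, 1],
    [0, 0, 0, 0, 0, 0, 1],
    [0, 0, 0, 0, 0, 0, 1]
  ]
}}

```text
clock: 10.9
tcp_pos: [459.7, 189.1, -31.3]
orientation: [-1.215, 1.198, -1.199]
contact_force: [0.4, 0.5, -2.7]
grip_width: 45.4
```

```bash
python3 to.py 570 190.5 -33.5; python3 - <<'E'
from h import *
g=shot('wrist','wrist8.png'); np.savez('pics/wrist8.npz',**g)
g=shot('top','top8.png'); np.savez('pics/top8.npz',**g)
a=g['frame'][120:300,140:340]; cv2.imwrite('pics/c8.png',cv2.resize(a,None,fx=3.3,fy=3.3,interpolation=cv2.INTER_CUBIC))
E
```

```text
t 10.9 tcp [459.7 189.1 -31.3] yaw -89.2 ydir [ 1.1e-03  2.0e-04 -1.0e+00] F [ 0.4  0.5 -2.7] w 45.4 j [ 0.17  0.44  1.92 -0.    0.78  1.72]
tool shift mm [1.000e-01 2.300e+00 1.103e+02]
```

View pics/wrist8.png

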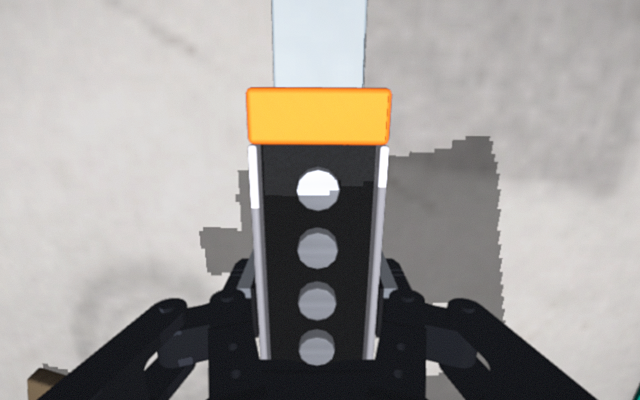

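View pics/c8.png

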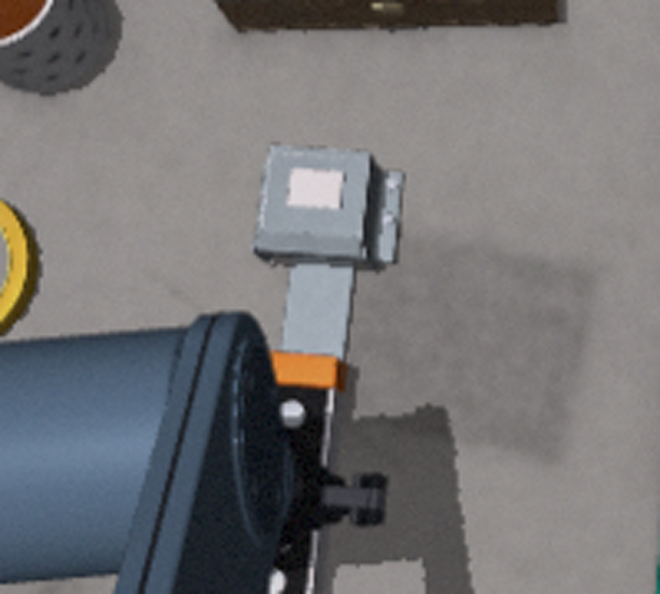

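>>> {"op": "drive_tool", "data": {
  "series": [
    [0, 0, 0, 0, 0.002, 0.012, 1],
    [0, 0, 0, 0, 0, 0.012, 1],
    [0, 0, 0, 0, 0, 0.012, 1],
    [0, 0, 0, 0, 0, 0.01, 1],
    [0, 0, 0, 0, 0, 0.008, 1],
    [0, 0, 0, 0, 0, 0.008, 1],
    [0, 0, 0, 0, 0, 0.006, 1],
    [0, 0, 0, 0, 0, 0, 1]
  ]
}}

```text
clock: 12.0
tcp_pos: [527.6, 189.9, -33.9]
orientation: [-1.215, 1.199, -1.199]
contact_force: [-0.0, 0.0, -1.7]
grip_width: 45.5
```

```bash
python3 to.py 570 190.5 -33.5; python3 - <<'E'
from h import *
g=shot('wrist','wrist9.png'); np.savez('pics/wrist9.npz',**g)
E
```

```text
t 12.0 tcp [527.6 189.9 -33.9] yaw -89.21 ydir [ 3.e-04  0.e+00 -1.e+00] F [-0.   0.  -1.7] w 45.5 j [0.15 0.52 1.76 0.   0.86 1.7 ]
tool shift mm [-0.  -0.4 42.4]
```

View pics/wrist9.png

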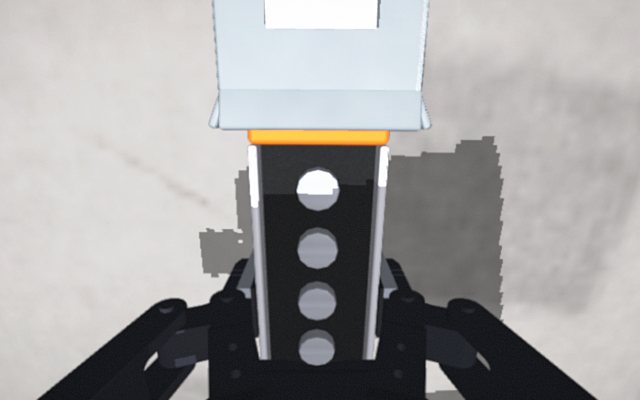

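The orange nose (row 135) has entered the mouth (columns 210–430), centred, with no force. Continuing inward.

>>> {"op": "drive_tool", "data": {
  "series": [
    [0, 0, 0, 0, 0, 0.008, 1],
    [0, 0, 0, 0, 0, 0.008, 1],
    [0, 0, 0, 0, 0, 0.008, 1],
    [0, 0, 0, 0, 0, 0.006, 1],
    [0, 0, 0, 0, 0, 0.004, 1],
    [0, 0, 0, 0, 0, 0.003, 1],
    [0, 0, 0, 0, 0, 0, 1]
  ]
}}

```text
clock: 12.92
tcp_pos: [564.2, 190.4, -33.9]
orientation: [-1.216, 1.199, -1.199]
contact_force: [-0.4, -0.4, -1.3]
grip_width: 45.8
```

```bash
python3 to.py 570 190.5 -35
```

```text
t 12.93 tcp [564.2 190.4 -33.9] yaw -89.21 ydir [-0. -0. -1.] F [-0.4 -0.4 -1.3] w 45.8 j [ 0.14  0.57  1.67 -0.    0.9   1.7 ]
tool shift mm [-0.   1.1  5.8]
```

>>> {"op": "drive_tool", "data": {
  "series": [
    [0, 0, 0, 0, 0.001, 0.0015, 1],
    [0, 0, 0, 0, 0, 0.0015, 1],
    [0, 0, 0, 0, 0, 0.001, 1],
    [0, 0, 0, 0, 0, 0, 1]
  ]
}}

```text
clock: 13.42
tcp_pos: [568.3, 190.5, -34.8]
orientation: [-1.215, 1.199, -1.199]
contact_force: [0.1, -0.1, -0.6]
grip_width: 45.2
```

>>> {"op": "drive_tool", "data": {
  "series": [
    [0, 0, 0, 0, 0, 0.0015, 1],
    [0, 0, 0, 0, 0, 0, 1]
  ]
}}

```text
clock: 13.68
tcp_pos: [569.9, 190.5, -34.9]
orientation: [-1.215, 1.199, -1.199]
contact_force: [0.7, 0.6, -0.2]
grip_width: 45.1
```

>>> {"op": "drive_tool", "data": {
  "series": [
    [0, 0, 0, 0, 0, 0.001, 1],
    [0, 0, 0, 0, 0, 0, 1]
  ]
}}

```text
clock: 13.92
tcp_pos: [570.8, 190.5, -34.9]
orientation: [-1.216, 1.199, -1.199]
contact_force: [-0.4, 0.0, -0.3]
grip_width: 45.2
```

>>> {"op": "drive_tool", "data": {
  "series": [
    [0, 0, 0, 0, 0, 0.001, 1],
    [0, 0, 0, 0, 0, 0, 1]
  ]
}}

```text
clock: 14.18
tcp_pos: [571.6, 190.5, -34.9]
orientation: [-1.216, 1.199, -1.199]
contact_force: [-0.8, 0.4, 0.1]
grip_width: 45.7
```

>>> {"op": "drive_tool", "data": {
  "series": [
    [0, 0, 0, 0, 0, 0.001, 1],
    [0, 0, 0, 0, 0, 0, 1]
  ]
}}

```text
clock: 14.42
tcp_pos: [571.5, 190.5, -34.9]
orientation: [-1.217, 1.2, -1.198]
contact_force: [-4.7, -1.3, 3.6]
grip_width: 45.7
```

>>> {"op": "drive_tool", "data": {
  "series": [
    [0, 0, 0, 0, 0, 0.001, 1],
    [0, 0, 0, 0, 0, 0, 1]
  ]
}}

```text
clock: 14.68
tcp_pos: [571.4, 190.5, -34.9]
orientation: [-1.219, 1.202, -1.197]
contact_force: [-7.8, -1.0, 5.8]
grip_width: 45.1
```

The back stop stopped the tray (−8 N, TCP held at 571.5). I'll ease off slightly and release.

>>> {"op": "drive_tool", "data": {
  "series": [
    [0, 0, 0, 0, 0, -0.0025, 1],
    [0, 0, 0, 0, 0, 0, 1],
    [0, 0, 0, 0, 0, 0, 0.8],
    [0, 0, 0, 0, 0, 0, 0],
    [0, 0, 0, 0, 0, 0, 0],
    [0, 0, 0, 0, 0, 0, 0],
    [0, 0, 0, 0, 0, 0, 0],
    [0, 0, 0, 0, 0, 0, 0]
  ]
}}

```text
clock: 15.68
tcp_pos: [571.2, 190.5, -34.9]
orientation: [-1.216, 1.199, -1.199]
contact_force: [0.1, -0.1, 0.9]
grip_width: 85.3
```

```bash
python3 to.py; python3 - <<'E'
from h import *
g=shot('wrist','wrist10.png')
E
```

```text
t 15.68 tcp [571.2 190.5 -34.9] yaw -89.21 ydir [ 1.e-04  0.e+00 -1.e+00] F [ 0.1 -0.1  0.9] w 85.3 j [0.14 0.58 1.65 0.   0.91 1.69]
```

View pics/wrist10.png

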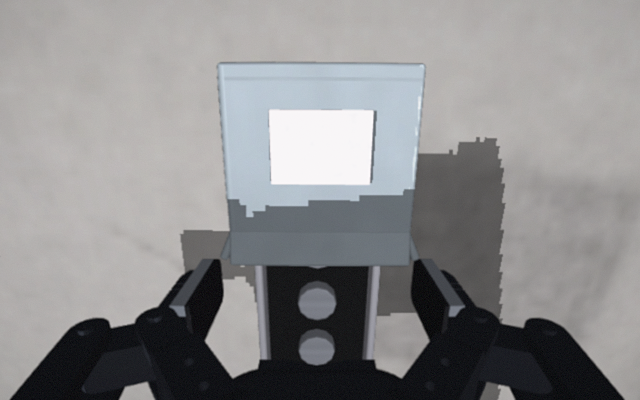

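Released: the fingers are open at columns 222 and 413, clear of the rails and mouth. Lifting straight up, then backing away toward +y/−x to check with the cameras.

>>> {"op": "drive_tool", "data": {
  "series": [
    [0, 0, 0, 0, -0.015, 0, 0],
    [0, 0, 0, 0, -0.03, 0, 0],
    [0, 0, 0, 0, -0.04, 0, 0],
    [0, 0, 0, 0, -0.05, 0, 0],
    [0, 0, 0, 0, -0.05, 0, 0],
    [0, 0, 0, 0, -0.03, -0.04, 0],
    [0, 0, 0, 0, 0, -0.05, 0],
    [0, 0, 0, 0, 0, -0.05, 0]
  ]
}}

```text
clock: 16.73
tcp_pos: [430.1, 188.5, 181.7]
orientation: [-1.213, 1.198, -1.2]
contact_force: [-0.1, 0.1, 0.1]
grip_width: 85.7
```

>>> {"op": "drive_tool", "data": {
  "series": [
    [0, 0, 0, -0.05, 0, -0.02, 0],
    [0, 0, 0, -0.05, 0, -0.02, 0],
    [0, 0, 0, -0.05, 0, -0.02, 0],
    [0, 0, 0, -0.05, 0, 0, 0],
    [0, 0, 0, -0.05, 0, 0, 0],
    [0, 0, 0, 0, 0, 0, 0]
  ]
}}

```text
clock: 17.48
tcp_pos: [367.1, 440.6, 180.8]
orientation: [-1.216, 1.196, -1.196]
contact_force: [0.1, -0.7, -0.3]
grip_width: 85.4
```

```bash
python3 to.py; python3 - <<'E'
from h import *
for n in('top','side'):
    g=shot(n,n+'11.png'); np.savez(f'pics/{n}11.npz',**g)
    X=cloud(g);f=g['frame'].astype(int);b,gg,rr=f[...,0],f[...,1],f[...,2]
    m=(b>120)&(rr<b*.5)&(gg<b*.65)&(X[...,2]>38)&(X[...,2]<60)
    for nm,k in(('A',X[...,1]>100),('B',(X[...,1]<20))):
        P=X[m&k]; print(n,nm,len(P),np.percentile(P,[2,50,98],axis=0).round(1).tolist() if len(P) else '')
g0=dict(np.load('pics/top0.npz')); g1=dict(np.load('pics/top11.npz'))
a=np.hstack([cv2.resize(g['frame'][140:280,190:300],None,fx=3.5,fy=3.5,interpolation=cv2.INTER_CUBIC) for g in(g0,g1)]); cv2.imwrite('pics/c11.png',a)
d=np.abs(g0['frame'].astype(int)-g1['frame']).max(2)[150:270,380:450]; print('B diff',d.max(),(d>40).sum())
E
```

```text
t 17.48 tcp [367.1 440.6 180.8] yaw -89.0 ydir [ 8.0e-04  1.5e-03 -1.0e+00] F [ 0.1 -0.7 -0.3] w 85.4 j [0.68 0.31 1.5  0.   1.34 2.23]
top A 218 [[490.6, 169.0, 38.8], [498.5, 189.9, 42.0], [506.7, 211.9, 44.9]]
top B 229 [[509.2, -192.3, 39.3], [518.7, -170.9, 42.1], [528.7, -149.4, 44.5]]
side A 127 [[489.6, 168.4, 38.2], [498.5, 189.3, 41.3], [507.1, 209.4, 44.7]]
side B 141 [[508.4, -191.3, 38.3], [517.3, -169.7, 41.6], [528.8, -148.8, 45.1]]
B diff 19 0
```

View pics/c11.png

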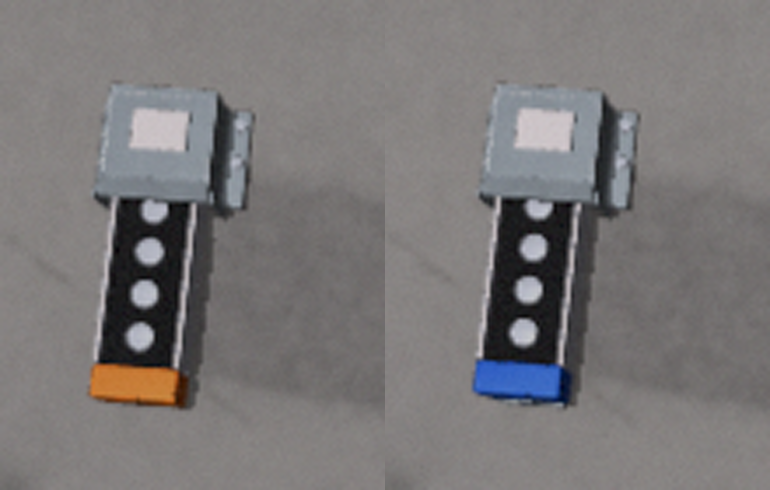

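View pics/side11.png

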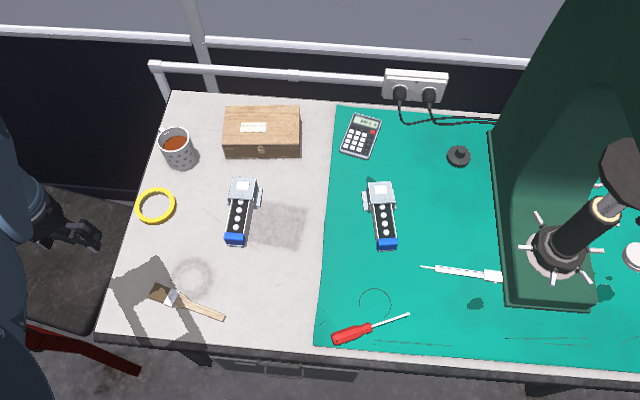

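```bash
python3 -c "
from bench import r
print(r.sign_off())"
```

```text
the job is handed in; nothing more can be done
None
```

The orange-showing tray has been turned end for end and is back home in its own sleeve with its blue end showing. I handed the job in shortly after 17.5 s on the robot's clock.

- **What I did:** I gripped the tray at its middle and drew it straight out. I lifted it level, turned it 180° and slid it back in until it met the back stop at about 8 N. Then I eased off by a fraction of a millimetre, let go and moved the arm clear.
- **Tray reversed:** In the top view its blue end is about 1.4 mm deeper than the orange end was at the start. Its height is about 42 mm, level as before, and the side view agrees.
- **Other tray:** It did not move; the top view of it is unchanged.
- **Robot:** The arm is touching nothing, with contact force at about zero. The largest force I saw was about 10 N, when the tray met the back stop.

**Disagreement:** The reported tool height did not match the real fingers. The shut fingertips sit about 46 mm higher than the reported TCP, according to the wrist and side cameras. My first grip therefore closed in the air above the tray and moved nothing. I corrected the height from the pictures and gripped at a reported height of about −35 mm.

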